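# Hold the spinning bolt behind the fence bracket while its nut is run home

## Robot

A 6-joint arm with a two-finger parallel gripper is mounted at the origin on the work surface. World frame = base frame: x ahead of the robot, y to its left, z up, the work surface at z = 0. Lengths are in mm, angles in rad, forces in N, time in s.
With the tool pointing down it reaches from about 400 to 825 mm from the base axis. Payload 7 kg.
Tool frame: the origin (TCP) lies at the very end of the fingers, on their centre line; the grasp point (between the pads) lies 19 mm behind it; z points along the fingers, y is the line along which they close (so a half turn about z gives the same grasp; the last joint's range is limited). The gripper opens to 88 mm and grips with 3 to 60 N. Pads are 19 mm wide; open, the fingers measure 130 mm over their backs; the gripper's body (78 mm by 193 mm) begins 47 mm behind the grasp point.
Start: joints at [1.401, 0.359, 0.012, 0, -1.224, -0.288], TCP at [298.338, 605.466, 226.561] pointing down, gripper open.
Joint ranges: [-3.07, 3.07], [-1.43, 2.12], [-1.02, 1.25], [-3.03, 1.67], [-3.05, -0], [-3.03, 3.03]. Speed limits (rad/s): [2.39, 2.39, 3.01, 3.14, 3.14, 3.14].

## Interface

Orientations are given as a unit quaternion [x, y, z, w].
In Python, from plant import bot, vision, close_job gives the robot as it stands (bot), with the cameras (vision) and the job as plain functions. Calls block until the motion is done:
- bot.move_ptp(position, orientation): joint-space move of the TCP to a pose.
- bot.line_to(position, velocity=150, ori=None): straight line of the TCP; ori=None keeps the orientation; velocity is the mean speed in mm/s.
- bot.move_joints(angles): joint-space move.
- bot.move_gripper(opening, force=None): finger opening in mm; force is the grip in N (None keeps the last); returns when the fingers have stopped.
- bot.pause(seconds).
- bot.solve_ik(position, orientation): joint angles nearest the present ones, or None.
- bot.read_state(): the state.
- vision.camera(name): name is "scene" or "top" or "wrist"; returns the picture (420x560x3 uint8, red, green, blue); there is no depth.
- vision.get_calibration(name): a dict with "fx", "fy", "cx", "cy" (pixels), "view" (4x4, takes a point from world to camera coordinates); the wrist camera has in their place "T_tool_cam" (4x4, takes a point from camera to tool coordinates, whose origin is the TCP and whose axes are the flange's). Camera axes: x right, y up, looking along -z (the intrinsics and any distortion apply to the point x, -y, -z); pixel columns grow to the right and rows downward; lengths in mm; the calibration is good to about 2 mm. A picture is of the moment at which its call begins: read the wrist's pose just before it. get_calibration takes no time and is no camera call.
A pose or a line that the arm cannot do raises bot.Unreachable and nothing moves.
- close_job(): hands the job in; it is judged then, once.
The state is a dict: "t": time; "joint_pos": joint angles; "qvel": joint speeds; "tau": joint torques, N m; "tcp_pos": TCP position; "eef_rot": TCP orientation; "contact_force": force on the tool from outside, world axes, zero at the start; "moment": the same for the moment, N m; "width": finger opening in mm; "finger_force": force on a finger pad.
Only numpy, scipy, OpenCV 4.12 (cv2) and the standard library are available. Lean on these libraries where they do the work, as an engineer would, in place of code of your own. Each camera call takes 0.05 s, during which the arm holds its last target. There are 200 camera calls.

## Task

The cordless nutrunner on the stone bench is already running on the front nut of the right-hand fence bracket, but the bolt just spins round with the nut. Reach down into the narrow gap between that bracket and the red rail, grip the yellow hexagon bolt head across its flats between the fingers and stop it turning, and keep it held still until the nut has run up tight, which takes ten to twelve seconds; finish while still holding the head. Do not lean on the brackets, fence, rail or nutrunner, and leave the loose things on the bench where they are.

Things in the scene. Friction and masses are not known exactly. Their poses are not given: they have to be found in the camera images.
- fixture: Dark steel base plate, 290 x 540 x 12 mm, fixed to the bench; origin at the centre of its underside; x points to its rear (away from the robot), y left along it, z up. In its frame, mm: right bracket at y -120 (the one to do), left one at y 120. The gap between bracket legs and red rail is 55 wide (x 28 to 83), open above, floor at z 12; only bolt heads, washers and one loose washer are in it.
- bolt: Yellow hexagon bolt head, 30 mm across flats, 35 over corners, 12.5 thick; origin at its centre (x 40, y -120, z 87 mm of the fixture); x along the bolt, towards the rail; y, z turn with it. The bracket leg is 12 mm from the centre: with its middle 7 mm to the rail side of the centre, a 22 mm finger clears the leg. Spins at 0.8 rad/s about x; 0.3 Nm holds it; jaws at 30 N turn it onto its flats.
- spindle (a joint): Output spindle of the nutrunner with socket and nut, rad, grows as it turns in the tightening sense (about the fixture's +x): about 0.8 rad/s while the bolt spins along, about 0.6 while the bolt is held and the nut runs up, 0 when the nut is tight and the bolt held.
- thread (a joint): How far the nut has been screwed up the bolt, rad: starts between 0 and 1.5, grows only while the bolt is held from turning, stops at 6.3 when the nut is tight on its washer.
- bracket: Right-hand angle bracket, grey-white, 70 mm wide, upright leg at x 20 to 28 mm of the fixture frame, top at z 117; on each side of leg and fence a washer 44 mm across, 6 mm thick (the rear one at x 28 to 34, under the bolt head). Origin on the bench at y -120 mm of the fixture frame, same axes.
- bracket_far: The left-hand angle bracket, the same, with its own bolt and nut already tight; origin on the bench at y +120 mm of the fixture frame, same axes.
- rail: Red box-section rail behind the brackets, x 83 to 133, y -220 to 220 mm of the fixture frame, top at z 100; its origin and axes are those of the fixture.
- fence: Steel fence bar along the front of both brackets, x 10 to 20, y -190 to 190, z 57 to 117 mm of the fixture frame; its origin and axes are those of the fixture.
- nutrunner: Cordless angle nutrunner with blue handle and black battery, lying along the fixture's y in front of the fence (x -115 to -43, y -145 to 243 mm of the fixture frame), strapped on timber cradles, its angle head at the right-hand bolt; highest point 118 mm above the bench; its origin and axes are those of the fixture.
- spare_washer: Loose steel washer, 44 mm across, 6 mm thick, flat on the floor of the gap between the two brackets; origin at the centre of its underside.
- spare_bolt: Loose yellow M20 bolt standing on its head at the right end of the base plate, 63 mm tall; origin at the centre of its underside.
- wrench: Loose steel spanner lying on the bench to the right; origin under its middle.
- mallet: Loose round wooden mason's mallet standing on its head on the bench at the right, 94 mm across, 240 mm tall; origin at the centre of its underside.
- chisel: Loose dark steel stone chisel lying on the bench at the right, 200 mm long; origin under its shank.
- bottle: Loose blue water bottle standing at the left, 66 mm across, 200 mm tall; origin at the centre of its underside.
- tub: Loose yellow plastic tub standing at the left, 100 mm across, 90 mm tall; origin at the centre of its underside.
- offcut: Loose pale limestone offcut, 120 x 80 x 50 mm, on the bench at the right; origin at the centre of its underside.

How it is judged (in metres and radians):
On the way:
1. the bolt head is gripped between the fingers and stopped while the nut still has to run up (contact force between the fingers and bolt above 6 N and distance between the grasp point and bolt below 0.03 m and angular speed of bolt below 0.2 rad/s and value of joint thread below 6.1 rad), for 0.5 s.
At the end, for the whole second after the job is handed in: The nut is tight (thread above 6.15 rad of 6.3) and the bolt stands still (under 0.1 rad/s) because the robot still holds its head: the point between the finger pads is within 30 mm of the head's centre and the fingers press on the head with more than 6 N (value of joint thread above 6.15 rad and velocity of joint spindle below 0.1 rad/s and angular speed of bolt below 0.1 rad/s and contact force between the fingers and bolt above 6 N and distance between the grasp point and bolt below 0.03 m); the arm keeps its last pose, push and grip.
It fails at once if the robot leans on a bracket, the fence or the rail (more than 40 N) (contact force between any of the fingers, the arm and bracket above 40 N or contact force between any of the fingers, the arm and bracket_far above 40 N or contact force between any of the fingers, the arm and fence above 40 N or contact force between any of the fingers, the arm and rail above 40 N).
It fails at once if the robot leans on or knocks the nutrunner (more than 15 N) (contact force between any of the fingers, the arm and nutrunner above 15 N).
It fails at once if a loose thing on the bench or the fixture is moved by more than 30 mm (distance of any of spare_washer, spare_bolt, wrench, mallet, chisel, bottle, tub, offcut from where it was at the start of the episode above 0.03 m).
It also fails if it takes over 48 s, if anything falls off the work surface, if the arm or the gripper's body presses on something with over 40 N, if the wrist force passes 120 N, or if a joint passes its speed limit or range.

## Working session

There is one attempt and no reset: what is moved stays moved. The work goes in short steps, each a Python script; the robot and the scene stay as the last script left them, time stands still between calls to the robot, and variables do not carry over. Pictures are saved under pics/ and viewed, at most 10 in all, crops included, and the job is handed in when it is done.

```bash
ls; mkdir -p pics; python3 - <<'E'
from plant import bot, vision, close_job
import cv2,json
for n in("scene","top"):
    im=vision.camera(n); cv2.imwrite(f"pics/{n}0.png",im[:,:,::-1]); c=vision.get_calibration(n); print(n,c)
print(vision.get_calibration("wrist")); s=bot.read_state(); print(s)
E
```

```text
pics
plant.py
scene {'fx': 430.3828050101275, 'fy': 430.3828050101275, 'cx': 286.7484827193073, 'cy': 205.40880518465718, 'view': array([[-8.45377178e-01,  5.33793580e-01, -2.00459716e-02,
         4.20800459e+02],
       [-3.43606393e-01, -5.14675475e-01,  7.85521357e-01,
         1.16908502e+02],
       [ 4.08989087e-01,  6.70949752e-01,  6.18509787e-01,
        -1.40696555e+03],
       [ 0.00000000e+00,  0.00000000e+00,  0.00000000e+00,
         1.00000000e+00]])}
top {'fx': 406.68173333812524, 'fy': 406.68173333812524, 'cx': 282.7848466534472, 'cy': 209.81268812187136, 'view': array([[ 1.49373679e-02, -9.99875222e-01, -5.13963559e-03,
         1.82393400e+01],
       [ 9.91938841e-01,  1.41715274e-02,  1.25922608e-01,
        -5.14455563e+02],
       [-1.25834059e-01, -6.97915650e-03,  9.92026754e-01,
        -1.13163786e+03],
       [ 0.00000000e+00,  0.00000000e+00,  0.00000000e+00,
         1.00000000e+00]])}
{'fx': 336.2733960605121, 'fy': 336.2733960605121, 'cx': 278.9758687518012, 'cy': 212.81448559662817, 'T_tool_cam': array([[ 2.40372899e-04,  9.56460316e-01,  2.91862307e
[... 274 characters left out ...]
00000e+00]])}
{'t': 0.1, 'joint_pos': array([ 1.40107843e+00,  3.59278514e-01,  1.11775917e-02, -2.60442627e-04,
       -1.22409451e+00, -2.88107175e-01]), 'qvel': array([ 0.0008093 , -0.00234434,  0.00357727,  0.00209817,  0.00083307,
       -0.00061982]), 'tau': array([-1.88012500e-04, -5.84164274e+01,  2.93750417e+01,  7.01550812e+00,
        1.01170645e-02, -5.64229060e-05]), 'tcp_pos': array([298.19530525, 605.09754002, 225.76060833]), 'eef_rot': array([ 9.73903430e-01, -2.26961680e-01, -8.08420173e-05,  7.05569512e-04]), 'contact_force': array([0.06052718, 0.63681565, 0.12667573]), 'moment': array([-0.00584353, -0.03514473, -0.00720873]), 'finger_force': 0.0, 'width': 87.7314720135701}
```

View pics/top0.png

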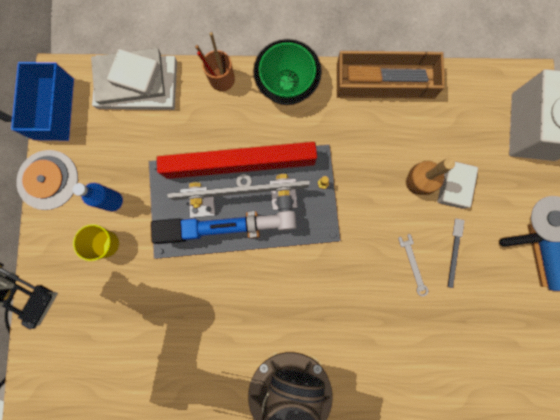

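View pics/scene0.png

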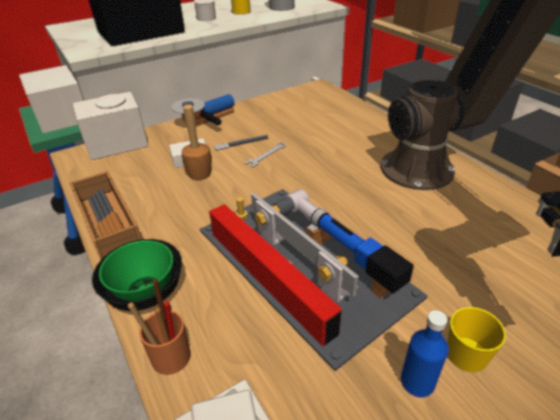

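The top view shows the red rail spanning (157,165) to (317,150), with the fence and brackets in front of it. The right-hand head is near (284,185). In the scene view the gap is visible around (262,215). I'll get a rough fixture pose from the rail's rear top edge, then look with the wrist camera.

```bash
cat > h.py <<'E'
import numpy as np,cv2
from plant import bot, vision, close_job
from scipy.spatial.transform import Rotation as R
def cam(n,s=None):
    c=vision.get_calibration(n)
    if n=="wrist":
        T=np.eye(4);T[:3,:3]=R.from_quat(s["eef_rot"]).as_matrix();T[:3,3]=s["tcp_pos"]
        M=T@c["T_tool_cam"]
    else: M=np.linalg.inv(c["view"])
    return c,M
def ray(c,M,uv,z):
    uv=np.atleast_2d(uv).astype(float)
    d=np.c_[(uv[:,0]-c["cx"])/c["fx"],-(uv[:,1]-c["cy"])/c["fy"],-np.ones(len(uv))]@M[:3,:3].T
    return M[:3,3]+d*((z-M[2,3])/d[:,2])[:,None]
def proj(c,M,P):
    p=(np.atleast_2d(P)-M[:3,3])@M[:3,:3]
    return np.c_[c["cx"]+c["fx"]*p[:,0]/-p[:,2],c["cy"]-c["fy"]*p[:,1]/-p[:,2]]
def red(im):
    h=cv2.cvtColor(im,cv2.COLOR_RGB2HSV)
    m=(((h[...,0]<6)|(h[...,0]>174))&(h[...,1]>200)&(h[...,2]>90)).astype(np.uint8)
    k,l,st,_=cv2.connectedComponentsWithStats(m)
    return (l==1+st[1:,4].argmax()).astype(np.uint8)
def F(o,yaw,p): # fixture->world
    c,s=np.cos(yaw),np.sin(yaw); return np.array([o[0]+c*p[0]-s*p[1],o[1]+s*p[0]+c*p[1],p[2]])
E
python3 - <<'E'
from h import *
im=cv2.cvtColor(cv2.imread("pics/top0.png"),cv2.COLOR_BGR2RGB)
m=red(im); c,M=cam("top")
b=cv2.boxPoints(cv2.minAreaRect(cv2.findNonZero(m))); print(b)
b=b[b[:,1].argsort()][:2]; b=b[b[:,0].argsort()]
P=ray(c,M,b,100); print(P,np.linalg.norm(P[0]-P[1]))
# rear edge: left end y=+220, right -220, x=133
d=P[0]-P[1]; yaw=np.arctan2(-d[0],d[1]); mid=P.mean(0)
o=mid-F((0,0),yaw,(133,0,0)); o=o[:2]; print(o,yaw)
B=F(o,yaw,(40,-120,87)); print("bolt",B)
pts=[F(o,yaw,p) for p in[(145,270,12),(-145,270,12),(-145,-270,12),(145,-270,12),(40,-120,87),(83,220,100),(83,-220,100)]]
for n in("top","scene"):
    j=cv2.imread(f"pics/{n}0.png");c,M=cam(n)
    for u in proj(c,M,pts): cv2.circle(j,tuple(int(v) for v in u.round()),2,(0,255,0),-1)
    if n=="top": a=j
cv2.imwrite("pics/ov.png",cv2.resize(a[120:270,130:350],None,fx=3,fy=3))
# candidate wrist orientation: tool y along fixture +-y, z down
for sgn in(1,-1):
    y=np.array([-np.sin(yaw),np.cos(yaw),0])*sgn; z=np.array([0,0,-1.]); x=np.cross(y,z)
    q=R.from_matrix(np.c_[x,y,z]).as_quat()
    print(sgn,x,q,bot.solve_ik(F(o,yaw,(47,-120,68)),q),bot.solve_ik(F(o,yaw,(47,-120,200)),q))
E
```

```text
[[155.91434 156.30797]
 [314.7519  141.55876]
 [316.4202  159.52528]
 [157.58264 174.27449]]
[[648.68196081 375.82844971 100.        ]
 [696.23294555 -59.89001682 100.        ]] 438.30546223120433
[540.24245464 143.54028157] 0.10870217950484114
bolt [593.02495184  28.58808285  87.        ]
1 [-0.99409773 -0.10848823 -0.        ] [-0.05432433  0.99852334  0.          0.        ] [ 0.37385891  0.38355518 -0.35075471  0.         -0.83648644 -1.83595305] [ 0.37385891  0.2560187  -0.19661882  0.         -1.1181588  -1.83595305]
-1 [0.99409773 0.10848823 0.        ] [ 0.99852334  0.05432433  0.         -0.        ] [ 0.37385891  0.38355518 -0.35075471  0.         -0.83648644  1.3056396 ] [ 0.37385891  0.2560187  -0.19661882  0.         -1.1181588   1.3056396 ]
```

View pics/ov.png

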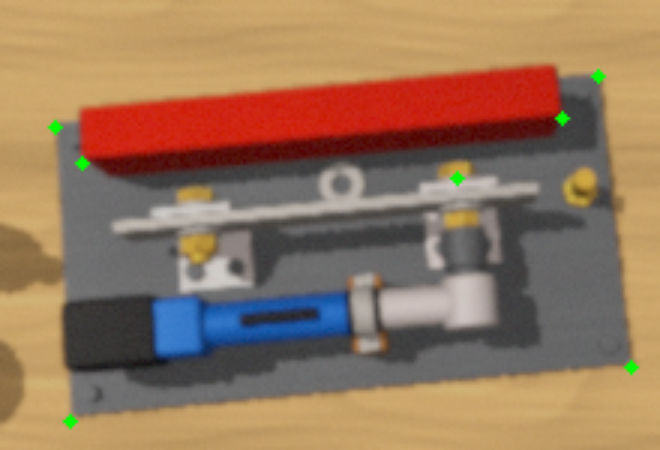

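The overlay shows the projected plate corners slightly rotated: the left-rear one is low by about 2 px and the bolt mark is near (457,178). So the yaw is a bit too large. I'll refine it with the wrist camera from above.

```bash
python3 - <<'E'
from h import *
o,yaw=(540.2,143.5),0.10
def q_(yaw):
    y=-np.array([-np.sin(yaw),np.cos(yaw),0]); z=np.array([0,0,-1.]); return R.from_matrix(np.c_[np.cross(y,z),y,z]).as_quat()
s=bot.read_state(); p=s["tcp_pos"].copy(); p[2]=320
bot.line_to(p,200)
bot.move_ptp(F(o,yaw,(60,-60,290)),q_(yaw)); bot.pause(.3)
s=bot.read_state(); im=vision.camera("wrist"); print(s["t"],s["tcp_pos"])
np.savez("w1.npz",im=im,**{k:s[k] for k in("tcp_pos","eef_rot")})
cv2.imwrite("pics/w1.png",im[:,:,::-1])
E
```

```text
3.1667 [605.85263204  90.21751969 289.97044102]
```

View pics/w1.png

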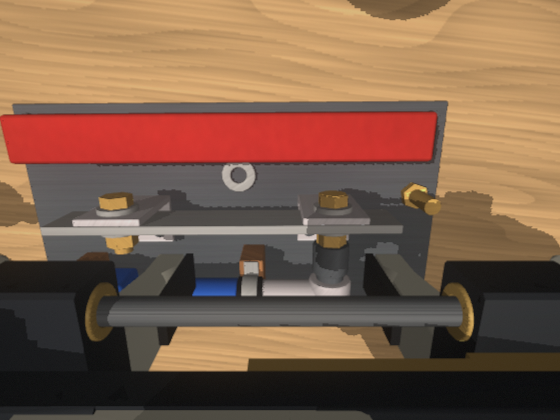

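The wrist view shows the rail's top face, with corners near (5,115), (435,112), (433,163) and (10,162). The target head is near (334,200), the far head near (116,203) and the loose washer at (239,176). I'll fit the fixture pose from the rail top and cross-check it against the yellow heads.

```bash
python3 - <<'E'
from h import *
w=np.load("w1.npz"); im=w["im"]; c,M=cam("wrist",w); m=red(im)
P=ray(c,M,cv2.findNonZero(m)[:,0,:],100)
cn,sz,a=cv2.minAreaRect(P[:,:2].astype(np.float32)); b=cv2.boxPoints((cn,sz,a)); print(cn,sz,a)
i=b[:,1].argsort(); L=b[i[2:]].mean(0);Rr=b[i[:2]].mean(0); d=L-Rr; yaw=np.arctan2(-d[0],d[1])
o=np.array(cn)-F((0,0),yaw,(108,0,0))[:2]; print("o",o,"yaw",yaw)
h=cv2.cvtColor(im,cv2.COLOR_RGB2HSV); ym=cv2.inRange(h,(14,130,70),(32,255,255))
ym[230:]=0
k,l,st,ce=cv2.connectedComponentsWithStats(ym)
for n in range(1,k):
    if st[n,4]>60: print(st[n],ce[n])
np.save("pose.npy",[*o,yaw])
j=im[:,:,::-1].copy()
pts=[F(o,yaw,p) for p in[(145,270,12),(145,-270,12),(40,-120,87),(40,120,87),(83,220,100),(83,-220,100),(133,-220,100),(133,220,100),(20,-190,117),(20,190,117)]+
 [(x,yc+s*35,117) for x in(28,) for yc in(-120,120) for s in(1,-1)]]
u=proj(c,M,pts); print(u[2:4].round(1))
j=cv2.resize(j[90:240],None,fx=1.4,fy=1.4)
for v in u: cv2.circle(j,(int(1.4*v[0]),int(1.4*(v[1]-90))),2,(0,255,0),-1)
cv2.imwrite("pics/ov2.png",j)
E
```

```text
Traceback (most recent call last):
  File "h.py", line 22, in red
    return (l==1+st[1:,4].argmax()).astype(np.uint8)
                 ~~~~~~~~~~~~~~~^^
ValueError: attempt to get argmax of an empty sequence
```

```bash
sed -i 's/h\[...,1\]>200/h[...,1]>150/; s/h\[...,0\]<6/h[...,0]<7/;s/>174/>170/' h.py; python3 - <<'E'
from h import *
w=np.load("w1.npz"); im=w["im"]; print(im[140,200],cv2.cvtColor(im,cv2.COLOR_RGB2HSV)[140,200]); c,M=cam("wrist",w); m=red(im)
P=ray(c,M,cv2.findNonZero(m)[:,0,:],100)
cn,sz,a=cv2.minAreaRect(P[:,:2].astype(np.float32)); b=cv2.boxPoints((cn,sz,a)); print(cn,sz,a)
i=b[:,1].argsort(); L=b[i[2:]].mean(0);Rr=b[i[:2]].mean(0); d=L-Rr; yaw=np.arctan2(-d[0],d[1])
o=np.array(cn)-F((0,0),yaw,(108,0,0))[:2]; print("o",o,"yaw",yaw)
h=cv2.cvtColor(im,cv2.COLOR_RGB2HSV); ym=cv2.inRange(h,(14,130,70),(32,255,255))
ym[230:]=0;ym[:170]=0
k,l,st,ce=cv2.connectedComponentsWithStats(ym)
for n in range(1,k):
    if st[n,4]>60: print(st[n],ce[n])
np.save("pose.npy",[*o,yaw])
j=im[:,:,::-1].copy()
pts=[F(o,yaw,p) for p in[(145,270,12),(145,-270,12),(40,-120,87),(40,120,87),(83,220,100),(83,-220,100),(133,-220,100),(133,220,100),(20,-190,117),(20,190,117)]+
 [(x,yc+s*35,117) for x in(28,) for yc in(-120,120) for s in(1,-1)]]
u=proj(c,M,pts); print(u[2:4].round(1))
j=cv2.resize(j[90:240],None,fx=1.4,fy=1.4)
for v in u: cv2.circle(j,(int(1.4*v[0]),int(1.4*(v[1]-90))),2,(0,255,0),-1)
cv2.imwrite("pics/ov2.png",j)
E
```

```text
[211  56  49] [  1 196 211]
(652.099853515625, 156.12173461914062) (49.194061279296875, 436.41558837890625) 6.150877952575684
o [544.72158813 144.54985905] yaw 0.10735308
[402 183  39  32 683] [420.33235725 198.55929722]
[319 191  28  17 413] [332.70702179 199.19854722]
[ 99 193  34  17 451] [115.33702882 200.81818182]
[[332.8 198.9]
 [116.7 200.3]]
```

View pics/ov2.png

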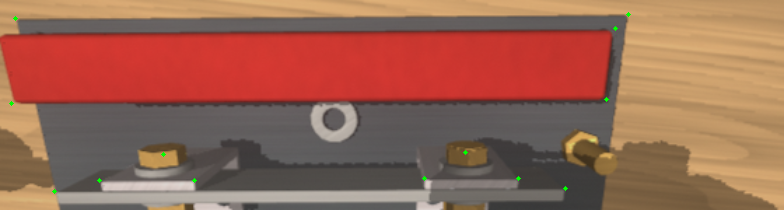

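The overlay fits to within about 2 mm: the rail corners, the bracket edges and both heads (target at 333,199) all agree. I'll descend to 130 mm above the bench over the head and check once more from there.

```bash
cat >> h.py <<'E'
def q_(yaw):
    y=-np.array([-np.sin(yaw),np.cos(yaw),0]); z=np.array([0,0,-1.]); return R.from_matrix(np.c_[np.cross(y,z),y,z]).as_quat()
E
python3 - <<'E'
from h import *
*o,yaw=np.load("pose.npy")
bot.move_gripper(88)
bot.line_to(F(o,yaw,(48,-120,200)),200,q_(yaw)); bot.line_to(F(o,yaw,(48,-120,135)),150); bot.pause(.2)
s=bot.read_state(); im=vision.camera("wrist"); print(s["t"],s["tcp_pos"],s["width"],F(o,yaw,(48,-120,135)))
np.savez("w2.npz",im=im,**{k:s[k] for k in("tcp_pos","eef_rot")})
c,M=cam("wrist",s)
P=ray(c,M,cv2.findNonZero(red(im))[:,0,:],100)[:,:2]
ff=(P-o)@np.array([[np.cos(yaw),-np.sin(yaw)],[np.sin(yaw),np.cos(yaw)]])
print("rail x range, y min", np.percentile(ff[:,0],[.5,99.5]),ff.min(0),ff.max(0))
for y0 in(-200,-160,-120,-80,-40):
    k=abs(ff[:,1]-y0)<2; print(y0,ff[k,0].min(),ff[k,0].max())
j=im[:,:,::-1].copy()
pts=[F(o,yaw,p) for p in[(83,y,100) for y in(-200,-120,-40)]+[(28,-85,117),(28,-155,117),(20,-190,117),(46.25,-120,104.5),(46.25,-120,87),(48,-120,68),(48,-120,135)]]
for v in proj(c,M,pts): cv2.circle(j,tuple(int(t) for t in v.round()),2,(0,255,0),-1)
cv2.imwrite("pics/w2.png",j)
E
```

```text
4.9083 [606.09320067  30.70717247 136.38352727] 87.80831371037635 [605.30290049  30.38373188 135.        ]
rail x range, y min [ 83.76271099 131.74266353] [  83.69552506 -218.0187666 ] [131.79626041  45.94482268]
-200 83.8032859091867 131.78989661043374
-160 83.78289134453539 131.76997489370393
-120 83.76219197704725 131.74977609025086
-80 83.74179661163642 131.72985359193834
-40 83.72109643141324 131.70965399602383
```

View pics/w2.png

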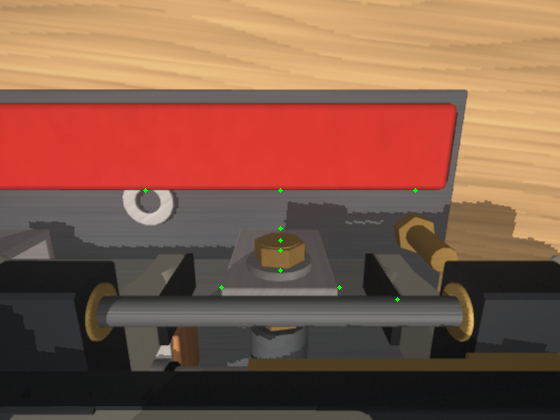

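The wrist view shows the head at columns 254 to 304 and rows 231 to 268, centred on the marked column 280. The fingers straddle it, and the rail front edge and leg edge fall on their marks. Next I'll descend and grip.

```bash
python3 - <<'E'
from h import *
*o,yaw=np.load("pose.npy")
def st(): s=bot.read_state(); print(round(s["t"],2),s["tcp_pos"].round(1),round(s["width"],1),round(s["finger_force"],1),s["contact_force"].round(1))
st()
bot.line_to(F(o,yaw,(48,-120,100)),70); st()
bot.line_to(F(o,yaw,(48,-120,68)),50); st()
bot.move_gripper(48,force=30); st()
bot.move_gripper(20,force=35); st()
for i in range(4): bot.pause(.4); st()
im=vision.camera("wrist"); cv2.imwrite("pics/w3.png",im[:,:,::-1])
E
```

```text
4.96 [605.9  30.6 136.2] 87.4 0.0 [ 0.1  0.7 -0.4]
5.61 [605.3  30.3  99.7] 88.1 0.0 [-0.2  0.8  0.9]
6.4 [605.5  30.4  68.1] 87.5 0.0 [-0.4 -1.1  0. ]
7.25 [605.3  30.4  68. ] 48.1 0.0 [ 0.  -1.1  0.7]
7.7 [605.3  30.5  68. ] 31.0 35.0 [-0.   1.3  1.6]
8.1 [605.3  30.5  68. ] 30.7 35.0 [-2.   1.1  2.2]
8.5 [605.3  30.5  68. ] 31.0 35.0 [-1.1  2.9  1.1]
8.9 [605.3  30.5  68. ] 30.9 35.0 [-1.9  4.2  1.4]
9.3 [605.3  30.4  68. ] 31.0 35.0 [-0.4  4.6  2.1]
```

View pics/w3.png

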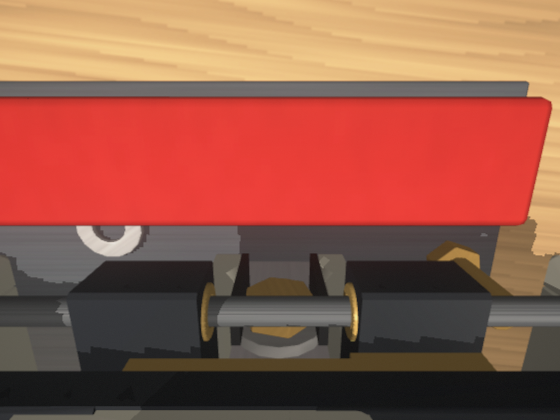

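The head sits between the fingers (columns 248 to 320) on its flats: the width holds steady at 31 mm with 35 N and almost no side force. I'll wait for the nut to run up and watch width and moment.

```bash
python3 - <<'E'
from h import *
for i in range(14):
    bot.pause(1); s=bot.read_state(); print(round(s["t"],1),s["tcp_pos"].round(1),round(s["width"],1),round(s["finger_force"],1),s["contact_force"].round(1),s["moment"].round(2))
im=vision.camera("wrist"); cv2.imwrite("pics/w4.png",im[:,:,::-1])
a=cv2.imread("pics/w3.png").astype(int); print(abs(a-im[:,:,::-1])[270:355,245:320].mean())
E
```

```text
10.3 [605.3  30.4  68. ] 30.8 35.0 [-1.   5.   1.9] [ 1.76  0.48 -0.03]
11.3 [605.3  30.4  68. ] 30.8 35.0 [-1.9  4.5  0.7] [ 1.79  0.52 -0.01]
12.3 [605.3  30.4  68. ] 30.9 35.0 [-1.6  5.5  1.4] [ 1.75  0.54 -0.02]
13.3 [605.3  30.4  68. ] 30.5 35.0 [-1.7  4.9  1.6] [1.74 0.53 0.01]
14.3 [605.3  30.4  68. ] 30.7 35.0 [-1.5  4.9  1.7] [ 1.73  0.54 -0.03]
15.3 [605.3  30.4  68. ] 30.9 35.0 [-1.5  4.5  2. ] [ 1.74  0.58 -0.07]
16.4 [605.3  30.4  68. ] 31.1 35.0 [-1.6  4.6  2.1] [ 1.92  0.52 -0.05]
17.4 [605.3  30.4  68. ] 31.1 35.0 [-1.2  5.5  1.5] [ 1.89  0.58 -0.07]
18.4 [605.3  30.4  68. ] 30.9 35.0 [-0.6  4.5  1.6] [ 1.97  0.58 -0.04]
19.4 [605.3  30.4  68. ] 30.7 35.0 [-1.1  4.5  1.5] [ 1.97  0.56 -0.02]
20.4 [605.3  30.4  68. ] 30.8 35.0 [0.1 4.6 1.8] [1.99 0.59 0.03]
21.4 [605.3  30.4  68. ] 30.8 35.0 [-1.7  4.7  2. ] [ 1.99  0.54 -0.03]
22.4 [605.3  30.5  68. ] 31.4 35.0 [-2.5  4.5  2.2] [ 1.94  0.59 -0.06]
23.4 [605.3  30.4  68. ] 30.6 35.0 [-1.4  4.2  1.4] [ 1.93  0.53 -0.04]
0.6793202614379085
```

```bash
python3 - <<'E'
from h import *
bot.pause(3); s=bot.read_state(); print(s["t"],s["width"],s["finger_force"],s["moment"].round(2)); print(close_job())
E
```

```text
26.4 30.9263092633479 35.00022618100047 [ 1.93  0.54 -0.04]
the job is handed in; nothing more can be done
None
```

I gripped the bolt head across its flats at 35 N and held it still for about 19 s, longer than the 10 to 12 s run-up, then handed the job in at 26.4 s still holding it; nut tightness is inferred from hold time and a small moment rise at about 16 s, as no verdict came back.

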